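# Open the feeding box by its pop-out T-handle

### The arm

A 6-joint arm with a two-finger parallel gripper is mounted at the origin on the work surface. World frame = base frame: x ahead of the robot, y to its left, z up, the work surface at z = 0. Lengths are in mm, angles in rad, forces in N, time in s.
With the tool pointing down it reaches from about 300 to 875 mm from the base axis. Payload 4.2 kg.
Tool frame: the origin (TCP) lies midway between the tips of the shut fingers; the grasp point (between the pads) lies 19 mm behind it; y points along the fingers, x is the direction in which the jaws open and shut, and the axes are right-handed (so a half turn about y gives the same grasp; the last joint's range is limited). The gripper opens to 85 mm and grips with 20 to 120 N. Pads are 22 mm wide; open, the fingers measure 114 mm over their backs; the gripper's body (76 mm by 85 mm) begins 54 mm behind the grasp point. The pads swing forward as they close: fully open they stand 13 mm farther back than shut.
Start: joints at [-1.367, 0.32, 1.565, -0, 1.257, -0.02], TCP at [127.615, -560.674, 231.338] pointing down, gripper open.
Joint ranges: [-3.11, 3.11], [-0.84, 2.01], [0.21, 2.61], [-1.34, 4.49], [0.05, 2.63], [-2.56, 2.56]. Speed limits (rad/s): [2.57, 2.57, 3.14, 3.14, 3.14, 3.14].

### API

Orientations are given as a unit quaternion [w, x, y, z].
In Python, from plant import r, vision gives the robot as it stands.
- The arm moves only by the shell command python3 -m jog 'ROWS' [OPENING]. ROWS is JSON, a list of rows, each an object of numbers: "x", "y", "z": the shift along the tool's x, y, z in m; "twist": the turn about the tool's y in degrees. In form: [{"x": .., "y": .., "z": .., "twist": ..}, ...]. A call has 1 to 12 rows; each row shifts and turns the commanded pose from where the row before left it, along the tool's axes as they then stand; what a row does not reach is not made up. A row lasts 1/12 s, in which the tool goes at most 41.7 mm and 7.16 degrees, less where a joint would pass 70% of its speed; a pose out of reach is approached as far as the arm can. A call with a gripper value outside its range is refused whole. OPENING is the opening in per cent of the stroke, from 0 (shut) to 100 (fully open), set as the call begins (- or left out, the last holds). The fingers move at their own pace and stop on an object; the grip force is fixed at half the most. Time passes only in rows, so rows that do not move let the fingers close. It gives the time, the measured TCP pose, the force and the opening at its end, in the units of the state.
- r.sense(): the state, without advancing time (a new reading comes with each control period).
- vision.camera(name): name is "scene" or "side" or "wrist"; returns the picture (420x560x3 uint8, blue, green, red); there is no depth.
- vision.camera_params(name): a dict with "camera_matrix" (3x3 intrinsics, pixels), "k1" (the pictures are not rectified: a ray, as slopes to the right and down, at radius r is drawn at 1 + k1 r^2 times it, then the intrinsics apply), "extrinsics" (4x4, takes a point from camera to world coordinates). Camera axes: x right, y up, looking along -z (the intrinsics and any distortion apply to the point x, -y, -z); pixel columns grow to the right and rows downward; lengths in mm; the calibration is good to about 2 mm. A picture is of the moment at which its call begins: read the wrist's pose just before it. camera_params takes no time and is no camera call; for the wrist camera it gives the pose at the moment of the call.
- r.finish_job(): hands the job in, once; it reports no verdict.
The state is a dict: "t": time; "joints": joint angles; "qvel": joint speeds; "tau": joint torques, N m; "eef_pos": TCP position; "tool_rot": TCP orientation; "contact_force": force on the tool from outside, world axes, zero at the start; "ft_torque": the same for the moment, N m; "finger_gap": finger opening in mm.
Only numpy, scipy, OpenCV 4.12 (cv2) and the standard library are available. Lean on these libraries where they do the work, as an engineer would, in place of code of your own. Each camera call takes 0.05 s, during which the arm holds its last target.

### The job

Open the baby's feeding box so that the tubs inside can be reached: press the red release button gently, no harder than it needs, until the T-handle pops up, turn the handle anticlockwise (seen from above) until you feel it come up against its stop, without forcing it there, because it unlatches only just before the stop, and then slide the cover fully open by the handle and let go. Do not drag on the cover while it is still latched, and leave the jug, pacifier case, coaster, bowl and tin where they are.

Things in the scene. Friction and masses are not known exactly. Their poses are not given: they have to be found in the camera images.
- feed_box: White plastic feeding box, 170 (x) x 320 (y) x 100 mm, fixed to the worktop, yaw up to 0.3 rad. Origin at the centre of its underside, on the worktop; +y (roughly the robot's left) is the way the cover opens. A blue cover plate (170 x 155 x 8 mm, top 108 mm above the worktop) closes its right (-y) half and slides over a fixed panel on the left half.
- case_top (a point): Centre of the top of the dark steel latch case, 50 (x) x 135 (y) x 14 mm, that sits on the cover and moves with it; this flat top is 122 mm above the worktop. Its slot holds the T-handle; the red button is at its right (-y) end.
- button_place (a point): Point on the red release button's axis at the level of the case's top, 122 mm above the worktop; 64 mm from the handle's axis. The button is not set at an exact height: its red top stands anywhere from 7 to 22 mm above this point and must be found by touch.
- button_unit: Round red release button, 22 mm across, in a black 29 mm collar whose top is 10.5 mm below the button's. Origin as button_place. Pressed straight down against a spring: about 4 N to start, 7 to 8 N at 5 mm down where it frees the handle, 9 to 10 N at its bottom, 8.5 mm down; over 20 N on button or collar damages it. It springs back.
- handle: Steel T-handle: bar 14 (its x) x 64 (its y) x 12 mm high on a 10 mm stem. Origin at the bar's centre, on the vertical turning axis. Stowed, it lies flush in its slot along the box's y, centre 116 mm above the worktop, and cannot be gripped. Popped up, its centre is at 144 mm, 16 mm free below it: pinch it across 14 mm from above. It turns with about 0.16 N m friction, stays where left.
- pop (a joint): Height of the T-handle above its stowed place, m: 0 stowed, 0.028 popped up (spring-driven, about 3 N upward when out; it does not latch again by itself).
- turn (a joint): Turn of the T-handle, rad, growing anticlockwise seen from above: 0 as stowed. The stop lies somewhere between about 0.85 and 1.47 rad, different each time and not to be seen; the latch is free only in about the last 0.09 to 0.13 rad before the stop.
- cover (a joint): How far the cover is slid towards the box's +y, m: 0 closed, 0.11 fully open at its end stop. It slides with about 4 to 6 N and stays where left; latched, it has up to 10 mm of play. The handle and button travel with it.
- keeper: Latch keeper under the cover inside the box, out of sight: holds the stop and the wall that the handle's hidden tongue locks against. Origin on the turning axis (cover closed), 76 mm above the worktop; axes as the box's. The stop meets the tongue 26 mm from the axis; over 14 N between tongue and stop or wall (about 0.36 N m beyond the friction) is forcing it.
- milk_jug: White ceramic milk jug, 92 mm across and 135 mm high, handle on its +y side; origin at the centre of its underside. To be left alone.
- pacifier_case: Green pacifier case with clear flip-top lid, 70 x 60 x 45 mm, shut; origin at the centre of its underside. To be left alone.
- coaster: Round wooden coaster, 96 mm across, 9 mm thick; origin at the centre of its underside. To be left alone.
- bowl: Yellow bowl, 120 mm across, 45 mm high; origin at the centre of its underside. To be left alone.
- milk_tin: Yellow milk-powder tin with blue lid, 100 mm across, 130 mm high; origin at the centre of its underside. To be left alone.

How it is judged (in metres and radians):
On the way, in this order (a step that is already met when the one before it is completed fails the run):
1. the T-handle has popped up, the cover still shut and the handle not yet turned (value of joint pop above 0.022 m and value of joint cover below 0.03 m and value of joint turn below 0.3 rad), for 0.2 s.
2. the popped-up handle has been turned well round with the cover still shut (value of joint pop above 0.02 m and value of joint turn above 0.7 rad and value of joint cover below 0.03 m), for 0.1 s.
At the end, for the whole second after the job is handed in: The cover is slid open by more than 95 of its 110 mm and at rest, and the T-handle still stands popped up (20 mm or more) (value of joint cover above 0.095 m and value of joint pop above 0.02 m and velocity of joint cover between -0.01 and 0.01 m/s); the robot touches nothing.
It fails at once if more than 20 N on the release button or its collar (contact force between anything else and button_unit above 20 N).
It fails at once if handle forced: more than 14 N between its tongue and the stop or the latch wall (contact force between handle and keeper above 14 N).
It fails at once if the jug, the pacifier case, the coaster, the bowl or the tin moved by more than 30 mm (distance of any of milk_jug, pacifier_case, coaster, bowl, milk_tin from where it was at the start of the episode above 0.03 m).
It also fails if it takes over 69 s, if anything falls off the work surface, if the arm or the gripper's body presses on something with over 40 N, if the wrist force passes 120 N, or if a joint passes its speed limit or range.

## Working session

There is one attempt and no reset: what is moved stays moved. The work goes in short steps, Python scripts to look and compute and a shell command to move; the robot and the scene stay as the last step left them, time stands still between calls to the robot, and variables do not carry over. Pictures are saved under pics/ and viewed, and the job is handed in when it is done.

```bash
ls; mkdir -p pics; python3 - <<'E'
from plant import r, vision
import cv2
s=r.sense(); print(s)
for n in ("scene","side","wrist"):
    im=vision.camera(n); cv2.imwrite(f"pics/{n}0.png",im)
    p=vision.camera_params(n); print(n,p)
E
```

```text
pics
{'t': 0.0, 'joints': array([-1.36696789e+00,  3.20290890e-01,  1.56564933e+00,  1.88922368e-05,
        1.25741287e+00, -1.99834865e-02]), 'qvel': array([ 0.00030039, -0.00022099, -0.00100499, -0.00057534,  0.00134778,
        0.00022815]), 'tau': array([ 2.44789881e-03, -4.15514767e+01, -2.34156919e+01,  2.42439155e-04,
        8.30892823e-03,  2.19276586e-06]), 'eef_pos': array([ 127.54086364, -560.19613108,  230.49437625]), 'tool_rot': array([ 0.55311003, -0.55230456,  0.44151229, -0.44056311]), 'contact_force': array([ 0.50263254, -0.21982657,  0.21262721]), 'ft_torque': array([-0.00274216,  0.00992991,  0.00210937]), 'finger_gap': 85.51214022965421}
scene {'camera_matrix': array([[457.76090569,   0.        , 272.8082237 ],
       [  0.        , 457.76090569, 227.78001796],
       [  0.        ,   0.        ,   1.        ]]), 'k1': -0.04796055214398465, 'extrinsics': array([[-2.29654522e-01, -7.98116699e-01,  5.57017536e-01,
         1.30335330e+03],
       [ 9.73154288e-01, -1.79392916e-01,  1.44183613e-01,
         2.29814542e+02],
       [-1.51503491e-02,  5.75176422e-01,
[... 554 characters left out ...]
67e-01,  5.15666140e-01,
         9.13733850e+02],
       [ 0.00000000e+00,  0.00000000e+00,  0.00000000e+00,
         1.00000000e+00]])}
wrist {'camera_matrix': array([[368.8063714 ,   0.        , 272.75057594],
       [  0.        , 368.8063714 , 206.92863253],
       [  0.        ,   0.        ,   1.        ]]), 'k1': -0.01454119549784231, 'extrinsics': array([[ 2.20987039e-01,  9.38904977e-01,  2.63860140e-01,
         1.94645621e+02],
       [-9.75274110e-01,  2.13373859e-01,  5.75500316e-02,
        -5.43865693e+02],
       [-2.26684525e-03, -2.70053774e-01,  9.62842573e-01,
         3.73102457e+02],
       [ 0.00000000e+00,  0.00000000e+00,  0.00000000e+00,
         1.00000000e+00]])}
```

View pics/scene0.png

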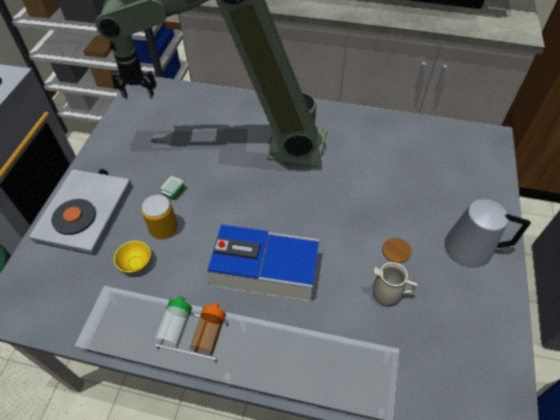

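View pics/side0.png

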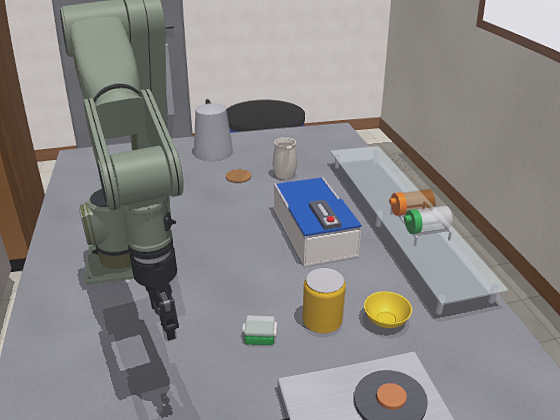

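View pics/wrist0.png

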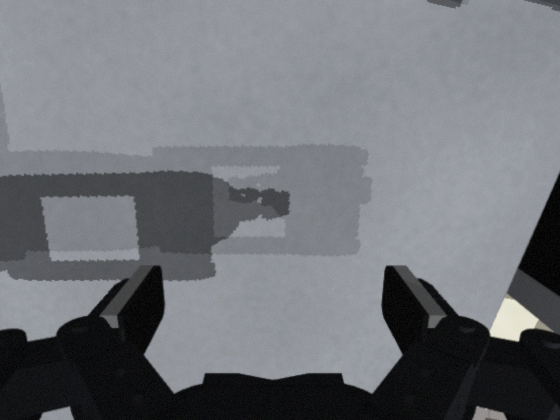

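The scene picture shows the box with its cover at about (240,250), the red button at about (221,244), and the handle case to the right of it. In the side picture the button is near (330,218). I'll zoom in to measure them.

```bash
cat > h.py <<'E'
from plant import r, vision
import numpy as np, cv2
from scipy.spatial.transform import Rotation as R
def ray(n,uv,P=None):
    P=P or vision.camera_params(n); K=P['camera_matrix']; k=P['k1']
    s0=np.array([(uv[0]-K[0,2])/K[0,0],(uv[1]-K[1,2])/K[1,1]]); s=s0.copy()
    for _ in range(30): s=s0/(1+k*(s@s))
    T=P['extrinsics']; return T[:3,3],T[:3,:3]@np.array([s[0],-s[1],-1])
def atz(n,uv,z,P=None):
    o,d=ray(n,uv,P); return o+d*(z-o[2])/d[2]
def proj(n,p,P=None):
    P=P or vision.camera_params(n); K=P['camera_matrix']; T=P['extrinsics']
    c=T[:3,:3].T@(np.asarray(p)-T[:3,3]); s=np.array([c[0],-c[1]])/-c[2]
    s=s*(1+P['k1']*(s@s)); return K[0,0]*s[0]+K[0,2],K[1,1]*s[1]+K[1,2]
def tri(obs):
    A=np.zeros((3,3));b=np.zeros(3)
    for n,uv in obs:
        o,d=ray(n,uv);d=d/np.linalg.norm(d);M=np.eye(3)-np.outer(d,d);A+=M;b+=M@o
    return np.linalg.solve(A,b)
def crop(im,x0,y0,w,h,f,out):
    cv2.imwrite(out,cv2.resize(im[y0:y0+h,x0:x0+w],None,fx=f,fy=f,interpolation=cv2.INTER_CUBIC))
def red(im,box):
    x0,y0,w,h=box; c=im[y0:y0+h,x0:x0+w].astype(int)
    m=(c[...,2]>110)&(c[...,2]>1.8*c[...,1])&(c[...,2]>1.6*c[...,0])
    y,x=np.nonzero(m); return x.mean()+x0,y.mean()+y0,len(x)
def tool():
    s=r.sense(); q=s['tool_rot']; return s, R.from_quat([q[1],q[2],q[3],q[0]]).as_matrix()
E
python3 - <<'E'
from h import *
a=cv2.imread('pics/scene0.png');b=cv2.imread('pics/side0.png')
crop(a,200,215,130,95,6,'pics/scene0z.png'); crop(b,260,165,110,100,6,'pics/side0z.png')
u=red(a,(205,230,40,30)); v=red(b,(310,200,45,35)); print(u,v)
print(tri([('scene',u[:2]),('side',v[:2])]), atz('scene',u[:2],135),atz('side',v[:2],135))
s,T=tool(); print(T)
E
```

```text
(np.float64(221.24242424242425), np.float64(243.63636363636363), 33) (np.float64(330.2162162162162), np.float64(218.59459459459458), 37)
[ 595.07457361 -117.80058215  124.02183856] [ 602.56795981 -114.91234608  135.        ] [ 588.72173383 -133.15631068  135.        ]
[[ 2.21925816e-01 -2.54728355e-04  9.75063520e-01]
 [-9.75062713e-01  1.25433264e-03  2.21925960e-01]
 [-1.27958483e-03 -9.99999181e-01  2.99926726e-05]]
```

View pics/scene0z.png

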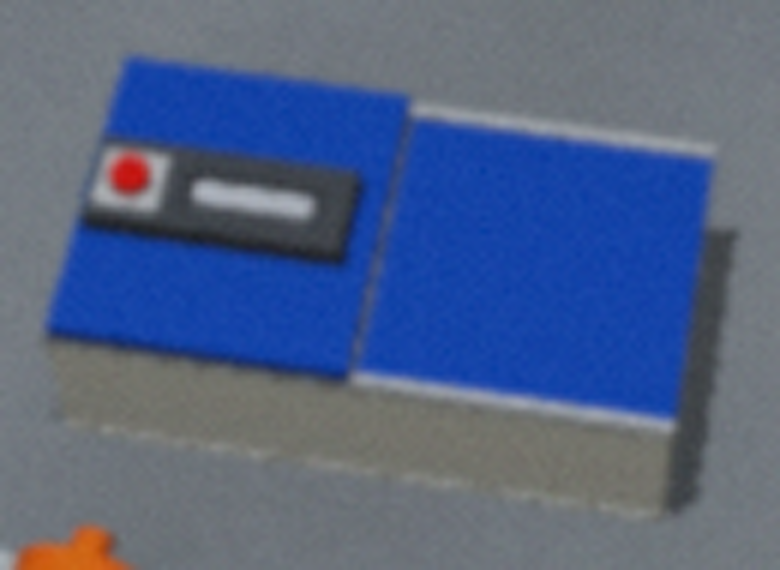

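View pics/side0z.png

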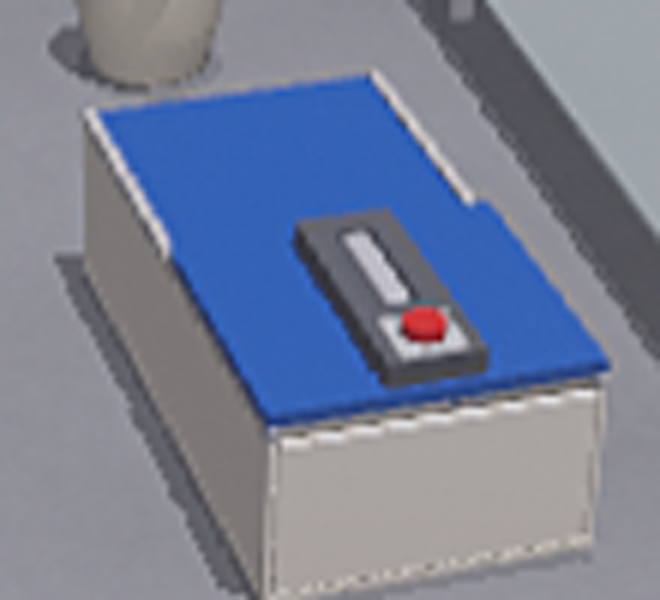

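```bash
cat > fit.py <<'E'
from h import *
from scipy.optimize import least_squares
S=lambda p:(200+(p[0]+.5)/6-.5,215+(p[1]+.5)/6-.5)
D=lambda p:(260+(p[0]+.5)/6-.5,165+(p[1]+.5)/6-.5)
obs={'A':((-85,-160,108),(128,58),(268,422)),'B':((85,-160,108),(48,333),(610,372)),
'C':((-85,-5,108),(411,97),(175,265)),'E':((85,-5,108),(345,380),(478,205))}
Ps=vision.camera_params('scene');Pd=vision.camera_params('side')
def world(q,p):
    c,s=np.cos(q[2]),np.sin(q[2]); return np.array([q[0]+c*p[0]-s*p[1],q[1]+s*p[0]+c*p[1],p[2]])
def res(q):
    o=[]
    for m,a,b in obs.values():
        w=world(q,m); o+=list(np.subtract(proj('scene',w,Ps),S(a)))+list(np.subtract(proj('side',w,Pd),D(b)))
    return np.array(o)
f=least_squares(res,[600,0,0.]); print(f.x, np.round(f.fun,1))
for nm,a,b,z in (('handle',(253,199),(376,267),122),('button',(130,174),(424,323),135)):
    p=tri([('scene',S(a)),('side',D(b))]); print(nm,p,atz('scene',S(a),z),atz('side',D(b),z))
    c,s=np.cos(f.x[2]),np.sin(f.x[2]); d=p[:2]-f.x[:2]; print(' box frame',c*d[0]+s*d[1],-s*d[0]+c*d[1])
for (a,b) in (((350,165),(0,0)),):
    pass
E
python3 fit.py
```

```text
[5.87689146e+02 1.45033254e+01 5.86758131e-02] [-1.1 -1.   0.7 -1.4 -1.1 -1.5  0.5 -2.7 -0.8 -1.1 -0.5 -3.3 -0.  -1.9
  1.9 -1.4]
handle [591.59852859 -53.79195461 117.45638634] [595.27403281 -53.08395252 122.        ] [588.67045272 -59.84161151 122.        ]
 box frame -0.10232745568865065 -68.40700312062297
button [ 595.18536135 -117.68474772  124.52641827] [ 602.37814336 -114.94617291  135.        ] [ 589.09344085 -132.30373954  135.        ]
 box frame -0.268478163050883 -132.40018068218475
```

Both views place the handle at about (592,-54) and the button at about (595,-118), with the box yaw near 0.06. The residuals show a few millimetres of bias between the cameras. Next I'll look from closer with the wrist camera, parking to the right (-y) of the button with the jaws closed.

```bash
python3 -m jog '[{"x":-0.0178,"z":0.0358},{"x":-0.0178,"z":0.0358},{"x":-0.0178,"z":0.0358},{"x":-0.0178,"z":0.0358},{"x":-0.0178,"z":0.0358},{"x":-0.0178,"z":0.0358},{"x":-0.0178,"z":0.0358},{"x":-0.0178,"z":0.0358},{"x":-0.0178,"z":0.0358},{"x":-0.0178,"z":0.0358},{"x":-0.0178,"z":0.0358},{"x":-0.0178,"z":0.0358}]' 0
python3 -m jog '[{"x":-0.0178,"z":0.0358},{"x":-0.0178,"z":0.0358},{"x":-0.0178,"z":0.0358},{"twist":-7},{"twist":-7},{"twist":-7},{"twist":-7},{"twist":-7},{"twist":-7},{"twist":-7},{"twist":-7},{"twist":-7}]'
python3 -m jog '[{"twist":-7},{"twist":-7},{"twist":-3.6},{}]'
python3 - <<'E'
from h import *
s,T=tool(); print(T,s['eef_pos'],s['t'],s['joints'])
P=vision.camera_params('wrist'); np.save('w1.npy',P,allow_pickle=True)
im=vision.camera('wrist'); cv2.imwrite('pics/w1.png',im)
E
```

```text
[[ 2.21925816e-01 -2.54728355e-04  9.75063520e-01]
 [-9.75062713e-01  1.25433264e-03  2.21925960e-01]
 [-1.27958483e-03 -9.99999181e-01  2.99926726e-05]] [ 127.54505187 -560.33503725  230.70147133] 0.15 [-1.36700217e+00  3.20136373e-01  1.56534449e+00  4.62839804e-06
  1.25739172e+00 -1.99965370e-02]invalid input at $[0]: expected keys x, y, z, twist
invalid input at $[0]: expected keys x, y, z, twist
invalid input at $[0]: expected keys x, y, z, twist
```

View pics/w1.png

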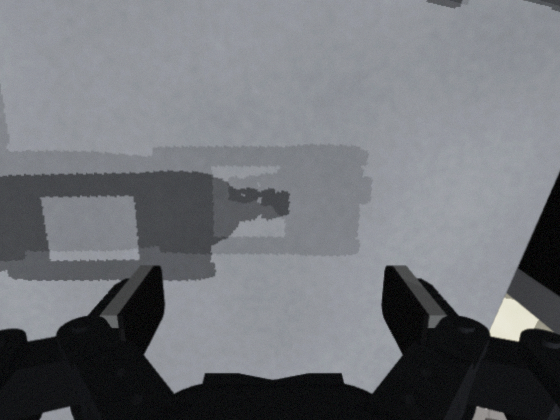

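All four keys are required in every row. The calls were refused whole, so the arm hasn't moved.

```bash
python3 -m jog '[{"x":-0.0178,"y":0,"z":0.0358,"twist":0},{"x":-0.0178,"y":0,"z":0.0358,"twist":0},{"x":-0.0178,"y":0,"z":0.0358,"twist":0},{"x":-0.0178,"y":0,"z":0.0358,"twist":0},{"x":-0.0178,"y":0,"z":0.0358,"twist":0},{"x":-0.0178,"y":0,"z":0.0358,"twist":0},{"x":-0.0178,"y":0,"z":0.0358,"twist":0},{"x":-0.0178,"y":0,"z":0.0358,"twist":0},{"x":-0.0178,"y":0,"z":0.0358,"twist":0},{"x":-0.0178,"y":0,"z":0.0358,"twist":0},{"x":-0.0178,"y":0,"z":0.0358,"twist":0},{"x":-0.0178,"y":0,"z":0.0358,"twist":0}]' 0
```

```text
t: 1.2
eef_pos: [500.3, -255.4, 231.3]
tool_rot: [-0.553, 0.553, -0.441, 0.441]
contact_force: [-0.0, -0.6, 0.1]
finger_gap: 0.1
```

```bash
python3 -m jog '[{"x":-0.0178,"y":0,"z":0.0358,"twist":0},{"x":-0.0178,"y":0,"z":0.0358,"twist":0},{"x":-0.0178,"y":0,"z":0.0358,"twist":0},{"x":0,"y":0,"z":0,"twist":-7},{"x":0,"y":0,"z":0,"twist":-7},{"x":0,"y":0,"z":0,"twist":-7},{"x":0,"y":0,"z":0,"twist":-7},{"x":0,"y":0,"z":0,"twist":-7},{"x":0,"y":0,"z":0,"twist":-7},{"x":0,"y":0,"z":0,"twist":-7},{"x":0,"y":0,"z":0,"twist":-7},{"x":0,"y":0,"z":0,"twist":-7}]'
python3 -m jog '[{"x":0,"y":0,"z":0,"twist":-7},{"x":0,"y":0,"z":0,"twist":-7},{"x":0,"y":0,"z":0,"twist":-3.6},{"x":0,"y":0,"z":0,"twist":0}]'
python3 - <<'E'
from h import *
s,T=tool(); print(T,s['eef_pos'],s['t'],s['joints'])
P=vision.camera_params('wrist'); np.save('w1.npy',P,allow_pickle=True)
im=vision.camera('wrist'); cv2.imwrite('pics/w2.png',im)
E
```

```text
t: 2.2
eef_pos: [591.8, -181.1, 231.0]
tool_rot: [0.702, -0.702, 0.085, -0.085]
contact_force: [0.1, -0.6, -0.7]
finger_gap: -0.0
t: 2.53
eef_pos: [591.8, -181.1, 231.0]
tool_rot: [0.707, -0.707, -0.021, 0.022]
contact_force: [-0.8, -0.4, 0.0]
finger_gap: 0.0
[[ 9.98159355e-01 -5.74383529e-04 -6.06429883e-02]
 [ 6.06430624e-02  1.12506874e-04  9.98159509e-01]
 [-5.66503628e-04 -9.99999829e-01  1.47132165e-04]] [ 591.8338558  -181.10937277  231.00644595] 2.5333 [-3.15509955e-01  3.89716720e-01  1.45843887e+00 -7.40987539e-05
  1.29401801e+00 -3.76169948e-01]
```

View pics/w2.png

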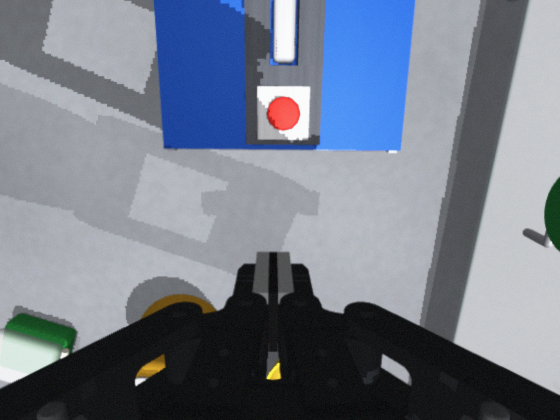

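The wrist picture shows the red button at about (283,113), the handle slot centred near column 285 above it, and the front corners of the cover at (164,149) and (400,152).

```bash
python3 - <<'E'
from h import *
P=np.load('w1.npy',allow_pickle=True).item()
im=cv2.imread('pics/w2.png'); b=red(im,(255,85,60,60)); print(b)
for z in (122,129,135,144): print(z,atz('wrist',b[:2],z,P))
L,Rr=atz('wrist',(164,149),108,P),atz('wrist',(400,152),108,P); d=Rr-L
print(L,Rr,np.linalg.norm(d),np.arctan2(d[1],d[0]),(L+Rr)/2)
for uv in ((274,62),(297,62),(274,5),(298,5),(285.5,64),(285,5)): print(uv,atz('wrist',uv,122,P))
for uv in ((246,10),(322,10),(246,143),(320,143)): print('case',uv,atz('wrist',uv,122,P))
print('fingers', proj('wrist',[591.8,-181.1,231],P))
# triangulate with side & scene
S=lambda p:(200+(p[0]+.5)/6-.5,215+(p[1]+.5)/6-.5)
a=cv2.imread('pics/scene0.png');c=cv2.imread('pics/side0.png')
u=red(a,(205,230,40,30)); v=red(c,(310,200,45,35))
obs=[('wrist',b,P),('scene',u,None),('side',v,None)]
for sub in ((0,1),(0,2),(0,1,2)):
    A=np.zeros((3,3));B=np.zeros(3)
    for i in sub:
        n,uv,Q=obs[i];o,dd=ray(n,uv[:2],Q);dd=dd/np.linalg.norm(dd);M=np.eye(3)-np.outer(dd,dd);A+=M;B+=M@o
    print(sub,np.linalg.solve(A,B))
crop(im,150,0,270,170,2.9,'pics/w2z.png')
E
```

```text
(np.float64(282.93985849056605), np.float64(113.05778301886792), 848)
122 [ 595.00357753 -116.74370589  122.        ]
129 [ 594.80209081 -116.58694965  129.        ]
135 [ 594.62938792 -116.45258716  135.        ]
144 [ 594.37033357 -116.25104343  144.        ]
[ 511.95914681 -147.02225466  108.        ] [ 681.26237732 -139.04835968  108.        ] 169.49090495316105 0.04706352479394999 [ 596.61076206 -143.03530717  108.        ]
(274, 62) [587.1810871  -85.44952911 122.        ]
(297, 62) [601.85486652 -84.5662439  122.        ]
(274, 5) [585.18234988 -52.48314843 122.        ]
(298, 5) [599.94477145 -51.59111842 122.        ]
(285.5, 64) [594.60006606 -86.20880423 122.        ]
(285, 5) [591.94811413 -52.07607562 122.        ]
case (246, 10) [568.07556456 -56.30933592 122.        ]
case (322, 10) [614.9747348  -53.47992791 122.        ]
case (246, 143) [ 571.40703675 -137.82300881  122.        ]
case (320, 143) [ 621.31812405 -134.83640941  122.        ]
fingers (np.float64(272.20197055806875), np.float64(275.46151071105936))
(0, 1) [ 595.30886988 -117.51157418  123.49379572]
(0, 2) [ 594.79382029 -116.65062873  123.81132873]
(0, 1, 2) [ 595.07942688 -117.31199806  123.89973538]
```

View pics/w2z.png

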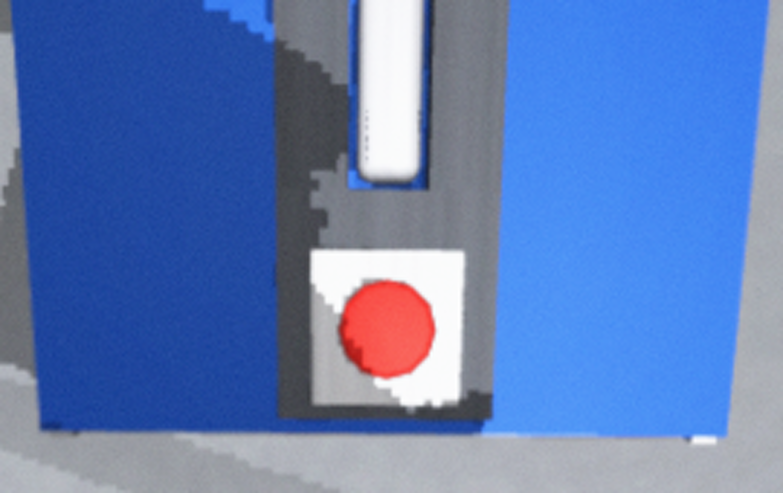

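The button's axis is at (594.8,-116.6). Adding 64 mm along the box's y puts the handle at (591.5,-52.7), which agrees with the other views. I'll move above the button, then feel my way down.

```bash
python3 -m jog '[{"x":0.0069,"y":0.03,"z":0,"twist":0},{"x":0,"y":0,"z":0.0321,"twist":0},{"x":0,"y":0,"z":0.0321,"twist":0},{"x":0,"y":0.025,"z":0,"twist":0},{"x":0,"y":0.020,"z":0,"twist":0},{"x":0,"y":0.004,"z":0,"twist":0},{"x":0,"y":0,"z":0,"twist":0},{"x":0,"y":0,"z":0,"twist":0}]'
python3 - <<'E'
from h import *
im=vision.camera('wrist'); cv2.imwrite('pics/w3.png',im)
E
```

```text
t: 3.25
eef_pos: [595.5, -117.0, 152.9]
tool_rot: [-0.707, 0.707, 0.021, -0.02]
contact_force: [0.1, -0.1, 0.4]
finger_gap: 0.1
```

View pics/w3.png

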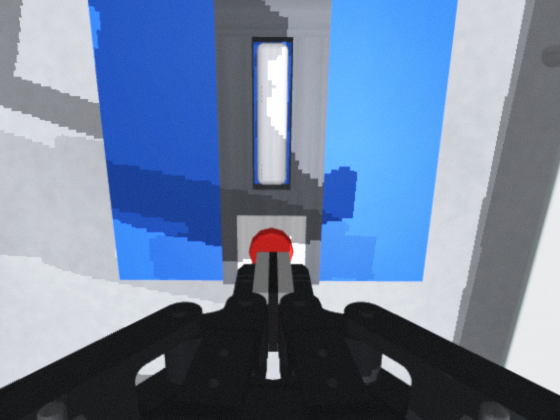

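The tips are centred on the button, with the tool at column 272 and the button at 271. The stowed handle is in full view, centred near (272,113). Now I'll descend in millimetre rows.

```bash
python3 -m jog '[{"x":0,"y":0.0015,"z":0,"twist":0},{"x":0,"y":0.0015,"z":0,"twist":0},{"x":0,"y":0.0015,"z":0,"twist":0},{"x":0,"y":0.0015,"z":0,"twist":0},{"x":0,"y":0.001,"z":0,"twist":0}]'
python3 - <<'E'
from h import *
P=vision.camera_params('wrist');s,T=tool()
im=cv2.imread('pics/w3.png')
# pose then: TCP z 152.9; correct by current shift
d=np.array([595.5,-117.0,152.9])-s['eef_pos']; P['extrinsics']=P['extrinsics'].copy(); P['extrinsics'][:3,3]+=d
for uv in ((257,42),(289,42),(258,183),(288,183),(272.5,112.5)): print(uv,atz('wrist',uv,122,P))
E
```

```text
t: 3.72
eef_pos: [595.0, -116.7, 145.3]
tool_rot: [-0.707, 0.707, 0.021, -0.021]
contact_force: [-0.3, -0.0, -0.3]
finger_gap: 0.1
(257, 42) [583.29291163 -21.58184223 122.        ]
(289, 42) [597.18320888 -20.76498191 122.        ]
(258, 183) [586.73122361 -84.05655424 122.        ]
(288, 183) [601.09019933 -83.21858131 122.        ]
(272.5, 112.5) [591.75820512 -50.91793196 122.        ]
```

```bash
python3 -m jog '[{"x":0,"y":0.001,"z":0,"twist":0},{"x":0,"y":0.001,"z":0,"twist":0},{"x":0,"y":0.001,"z":0,"twist":0}]'
python3 -m jog '[{"x":0,"y":0.001,"z":0,"twist":0},{"x":0,"y":0.001,"z":0,"twist":0},{"x":0,"y":0.001,"z":0,"twist":0}]'
```

```text
t: 3.97
eef_pos: [595.0, -116.7, 142.2]
tool_rot: [-0.707, 0.707, 0.021, -0.021]
contact_force: [0.6, 0.2, -0.6]
finger_gap: -0.0
t: 4.22
eef_pos: [595.0, -116.7, 139.2]
tool_rot: [-0.707, 0.707, 0.021, -0.021]
contact_force: [-0.0, -0.1, -0.1]
finger_gap: 0.3
```

```bash
python3 -m jog '[{"x":0,"y":0.001,"z":0,"twist":0},{"x":0,"y":0.001,"z":0,"twist":0},{"x":0,"y":0.001,"z":0,"twist":0}]'
python3 -m jog '[{"x":0,"y":0.001,"z":0,"twist":0},{"x":0,"y":0.001,"z":0,"twist":0},{"x":0,"y":0.0005,"z":0,"twist":0}]'
```

```text
t: 4.47
eef_pos: [595.0, -116.6, 136.2]
tool_rot: [-0.707, 0.707, 0.021, -0.021]
contact_force: [-0.3, -0.5, -0.4]
finger_gap: -0.1
t: 4.72
eef_pos: [595.0, -116.7, 133.6]
tool_rot: [-0.707, 0.707, 0.021, -0.021]
contact_force: [0.2, 0.5, 0.6]
finger_gap: 0.0
```

```bash
python3 -m jog '[{"x":0,"y":0.001,"z":0,"twist":0},{"x":0,"y":0.001,"z":0,"twist":0}]'
```

```text
t: 4.88
eef_pos: [595.0, -116.7, 131.7]
tool_rot: [-0.707, 0.707, 0.021, -0.021]
contact_force: [-0.8, -0.3, 0.2]
finger_gap: 0.0
```

```bash
python3 -m jog '[{"x":0,"y":0.001,"z":0,"twist":0},{"x":0,"y":0.001,"z":0,"twist":0}]'
```

```text
t: 5.05
eef_pos: [595.1, -116.7, 130.0]
tool_rot: [-0.707, 0.707, 0.021, -0.021]
contact_force: [-1.1, -0.7, 5.6]
finger_gap: -0.2
```

Contact is at about z = 130.5, so the button's top stands about 8.5 mm above the case top. I'll press on slowly.

```bash
python3 -m jog '[{"x":0,"y":0.001,"z":0,"twist":0},{"x":0,"y":0.001,"z":0,"twist":0}]'
```

```text
t: 5.22
eef_pos: [595.1, -116.7, 129.1]
tool_rot: [-0.707, 0.707, 0.021, -0.021]
contact_force: [-2.4, 0.3, 8.6]
finger_gap: 0.0
```

```bash
python3 -m jog '[{"x":0,"y":0.001,"z":0,"twist":0},{"x":0,"y":0.0007,"z":0,"twist":0}]'
```

```text
t: 5.38
eef_pos: [595.1, -116.7, 127.7]
tool_rot: [-0.707, 0.707, 0.021, -0.021]
contact_force: [-2.8, 0.3, 9.7]
finger_gap: -0.1
```

```bash
python3 -m jog '[{"x":0,"y":0.0007,"z":0,"twist":0},{"x":0,"y":0,"z":0,"twist":0}]'; python3 - <<'E'
from h import *
im=vision.camera('wrist'); cv2.imwrite('pics/w4.png',im); print(r.sense()['contact_force'],r.sense()['eef_pos'])
E
```

```text
t: 5.55
eef_pos: [595.1, -116.7, 127.2]
tool_rot: [-0.707, 0.707, 0.022, -0.021]
contact_force: [-2.1, -0.1, 9.3]
finger_gap: 0.1
[-1.93765034  0.97710904 10.05721569] [ 595.10679278 -116.70590795  127.18325908]
```

View pics/w4.png

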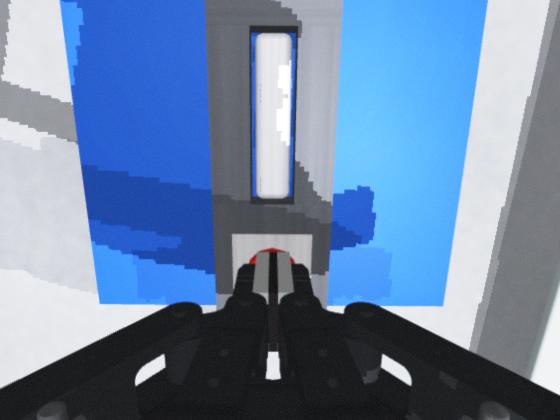

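The handle is still stowed, with the button about 4 mm down at 9–10 N. Arm compliance is about 5 N/mm, so I'll go on in half-millimetre steps.

```bash
python3 -m jog '[{"x":0,"y":0.0005,"z":0,"twist":0},{"x":0,"y":0,"z":0,"twist":0}]'
```

```text
t: 5.77
eef_pos: [595.1, -116.7, 126.8]
tool_rot: [-0.707, 0.707, 0.022, -0.021]
contact_force: [-3.2, -0.4, 9.9]
finger_gap: 0.4
```

```bash
python3 -m jog '[{"x":0,"y":0.0005,"z":0,"twist":0},{"x":0,"y":0,"z":0,"twist":0}]'; python3 - <<'E'
from h import *
im=vision.camera('wrist'); cv2.imwrite('pics/w5.png',im); print(r.sense()['contact_force'],r.sense()['eef_pos'])
im=vision.camera('side'); crop(im,260,140,130,110,6,'pics/s5.png')
E
```

```text
t: 5.93
eef_pos: [595.1, -116.7, 126.3]
tool_rot: [-0.707, 0.707, 0.022, -0.021]
contact_force: [-3.3, 0.5, 10.1]
finger_gap: -0.2
[-3.28711531  0.60324022  9.0825884 ] [ 595.10678487 -116.6772043   126.36475357]
```

View pics/w5.png

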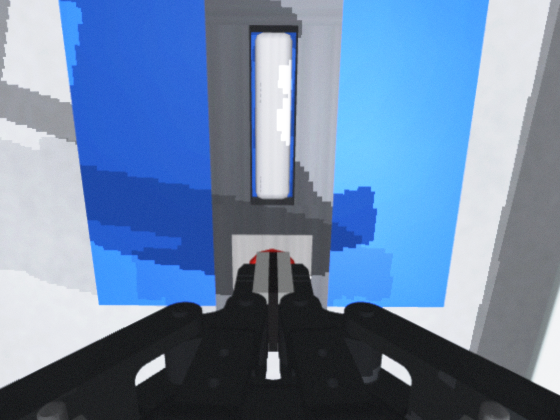

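View pics/s5.png

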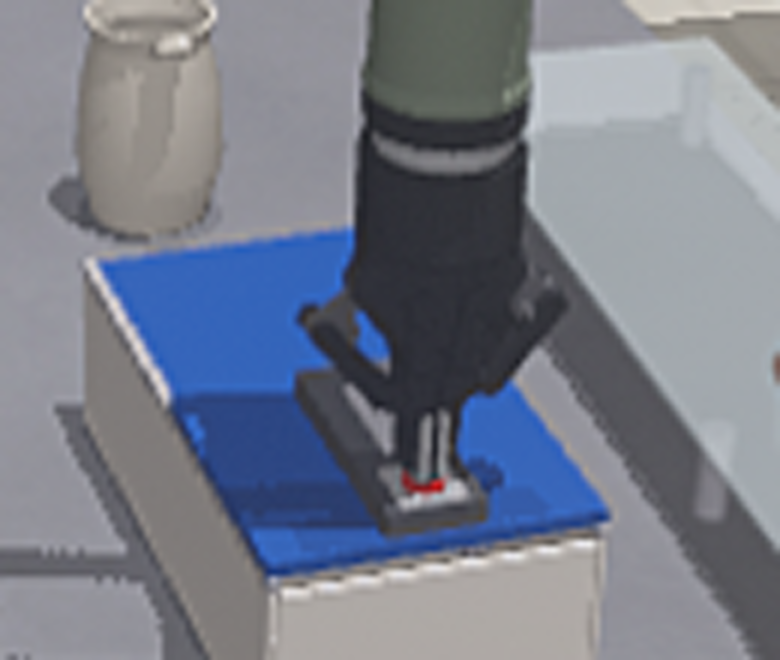

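```bash
python3 -m jog '[{"x":0,"y":0.0005,"z":0,"twist":0},{"x":0,"y":0.0003,"z":0,"twist":0}]'
```

```text
t: 6.2
eef_pos: [595.1, -116.7, 125.7]
tool_rot: [-0.707, 0.707, 0.022, -0.021]
contact_force: [-3.6, 1.0, 10.2]
finger_gap: -0.1
```

```bash
python3 -m jog '[{"x":0,"y":0.0005,"z":0,"twist":0},{"x":0,"y":0,"z":0,"twist":0}]'; python3 - <<'E'
from h import *
im=vision.camera('wrist'); cv2.imwrite('pics/w6.png',im); print(r.sense()['contact_force'],r.sense()['eef_pos'])
E
```

```text
t: 6.37
eef_pos: [595.1, -116.7, 125.2]
tool_rot: [-0.707, 0.707, 0.022, -0.021]
contact_force: [-2.6, 2.1, 8.3]
finger_gap: 0.1
[-2.51808478  1.2750543   7.77673984] [ 595.11158506 -116.67887363  124.9391454 ]
```

View pics/w6.png

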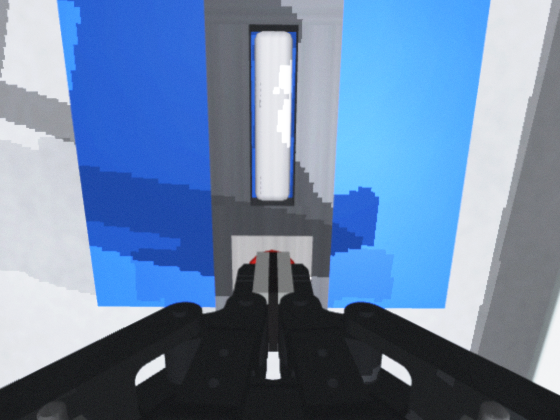

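The force dropped from 10.2 N to 7.8 N and the bar looks slightly larger, which suggests the latch has just released. I'll check again after a short hold.

```bash
python3 -m jog '[{"x":0,"y":0,"z":0,"twist":0},{"x":0,"y":0,"z":0,"twist":0}]'; python3 - <<'E'
from h import *
im=vision.camera('wrist'); cv2.imwrite('pics/w7.png',im); print(r.sense()['contact_force'],r.sense()['eef_pos'])
E
```

```text
t: 6.58
eef_pos: [595.1, -116.7, 124.7]
tool_rot: [-0.707, 0.707, 0.022, -0.021]
contact_force: [-3.4, 0.9, 7.6]
finger_gap: -0.1
[-3.62508178  0.2529287   7.25991642] [ 595.12680967 -116.678386    124.67917492]
```

View pics/w7.png

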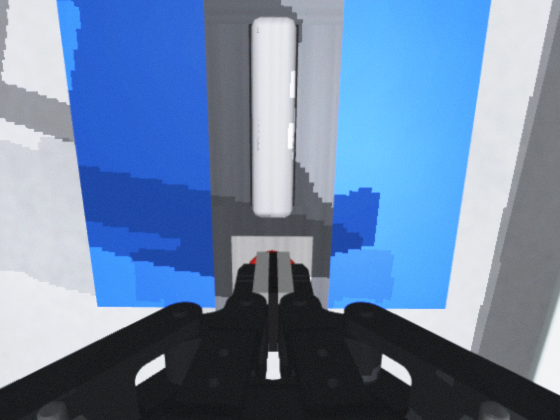

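The handle is rising. I'll hold a moment longer, lift off straight up, and open the gripper part way.

```bash
python3 -m jog '[{"x":0,"y":0,"z":0,"twist":0},{"x":0,"y":0,"z":0,"twist":0},{"x":0,"y":0,"z":0,"twist":0},{"x":0,"y":-0.005,"z":0,"twist":0},{"x":0,"y":-0.015,"z":0,"twist":0},{"x":0,"y":-0.03,"z":0,"twist":0},{"x":0,"y":-0.03,"z":0,"twist":0},{"x":0,"y":0,"z":0,"twist":0}]' 
python3 -m jog '[{"x":0,"y":0,"z":0,"twist":0},{"x":0,"y":0,"z":0,"twist":0}]' 50
python3 - <<'E'
from h import *
s,T=tool();print(s['eef_pos'],T,s['t'])
P=vision.camera_params('wrist'); np.save('w8.npy',P,allow_pickle=True)
im=vision.camera('wrist'); cv2.imwrite('pics/w8.png',im)
E
```

```text
t: 7.3
eef_pos: [598.3, -117.3, 209.4]
tool_rot: [-0.706, 0.708, 0.025, -0.017]
contact_force: [0.7, -0.6, -0.1]
finger_gap: 0.1
t: 7.47
eef_pos: [594.5, -116.5, 202.5]
tool_rot: [0.707, -0.707, -0.021, 0.021]
contact_force: [-0.6, -0.4, -0.7]
finger_gap: 23.3
[ 594.53332334 -116.54466431  202.45574502] [[ 9.98215043e-01 -1.04627420e-03 -5.97129240e-02]
 [ 5.97131205e-02  1.57595434e-04  9.98215567e-01]
 [-1.03499671e-03 -9.99999440e-01  2.19790430e-04]] 7.4667
```

View pics/w8.png

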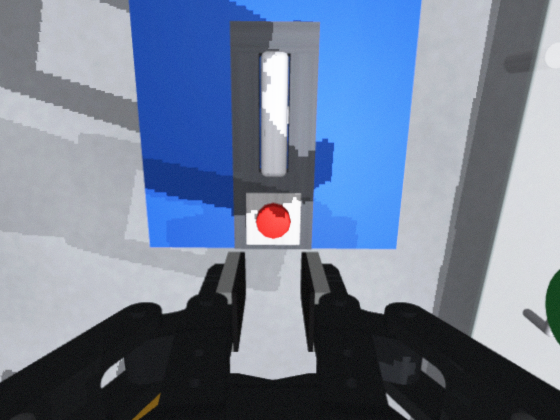

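```bash
python3 - <<'E'
from h import *
P=np.load('w8.npy',allow_pickle=True).item()
im=cv2.imread('pics/w8.png'); crop(im,215,10,120,250,2.4,'pics/w8z.png')
for z in (122,150):
    a=[atz('wrist',uv,z,P) for uv in ((261,53),(289,53),(261,175),(288,175))]
    a=np.array(a); print(z,a[:,:2].round(1).tolist(),a.mean(0).round(1), np.linalg.norm(a[0]-a[2]).round(1), np.linalg.norm(a[2]-a[3]).round(1))
b=red(im,(240,190,70,60)); print(b,atz('wrist',b[:2],130.5,P))
for uv in ((231,23),(320,23),(234,248),(311,248)): print(uv,atz('wrist',uv,122,P))
E
```

```text
122 [[582.4, -19.5], [598.2, -18.5], [585.9, -89.1], [602.4, -88.1]] [592.2 -53.8 122. ] 69.7 16.6
150 [[583.4, -22.9], [597.2, -22.1], [586.5, -83.8], [601.0, -82.9]] [592.  -52.9 150. ] 61.0 14.5
(np.float64(272.925), np.float64(220.5858695652174), 920) [ 594.77840226 -115.23486245  130.5       ]
(231, 23) [565.07452523  -4.95670493 122.        ]
(320, 23) [614.17205603  -2.06145533 122.        ]
(234, 248) [ 570.85281257 -138.05912919  122.        ]
(311, 248) [ 620.68276031 -135.13111127  122.        ]
```

View pics/w8z.png

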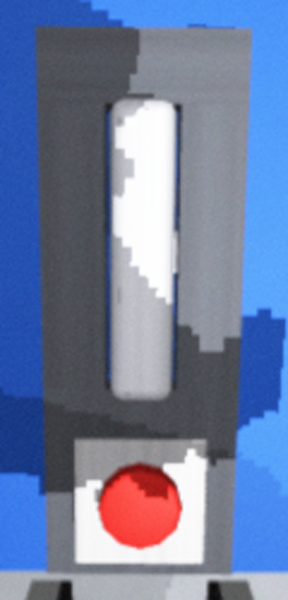

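The handle has popped up. Its bar measures about 61 x 14.5 mm at z = 150, against 70 x 16.6 mm if it were still stowed. The axis is at about (592,-53). I'll move over it, then go down.

```bash
python3 -m jog '[{"x":0.0013,"y":0,"z":0.02,"twist":0},{"x":0,"y":0,"z":0.025,"twist":0},{"x":0,"y":0,"z":0.0185,"twist":0},{"x":0,"y":0,"z":0,"twist":0},{"x":0,"y":0.02,"z":0,"twist":0},{"x":0,"y":0.02,"z":0,"twist":0},{"x":0,"y":0.015,"z":0,"twist":0},{"x":0,"y":0,"z":0,"twist":0},{"x":0,"y":0,"z":0,"twist":0}]'
python3 - <<'E'
from h import *
s,T=tool();print(s['eef_pos'],T[:,0],s['t'])
im=vision.camera('wrist'); cv2.imwrite('pics/w9.png',im)
im=vision.camera('side'); crop(im,260,120,130,110,6,'pics/s9.png')
E
```

```text
t: 8.27
eef_pos: [591.7, -53.6, 146.6]
tool_rot: [0.707, -0.707, -0.02, 0.022]
contact_force: [0.5, -0.3, -0.3]
finger_gap: 42.8
[591.71061888 -53.63118541 146.62894603] [ 0.99822792  0.05940462 -0.003481  ] 8.2667
```

View pics/w9.png

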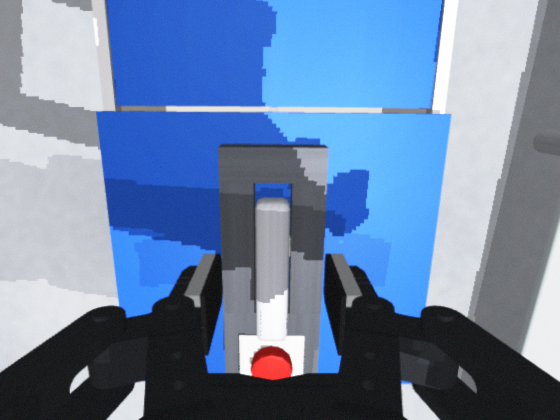

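View pics/s9.png

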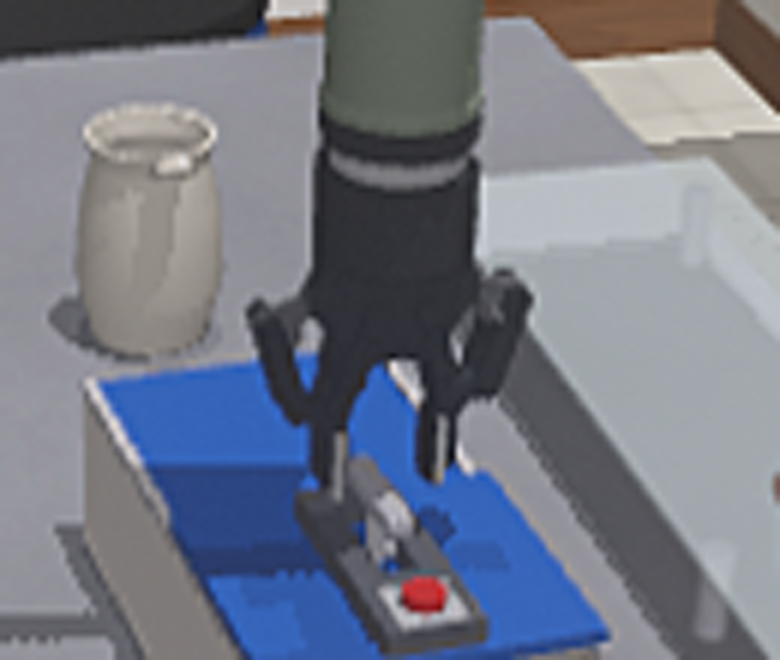

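The bar stands clear of the case, midway between the pads (bar at column 273, jaw centre at 272). I'll go down 18 mm and close.

```bash
python3 -m jog '[{"x":0,"y":0.007,"z":0,"twist":0},{"x":0,"y":0.006,"z":0,"twist":0},{"x":0,"y":0.005,"z":0,"twist":0},{"x":0,"y":0,"z":0,"twist":0}]'
python3 -m jog '[{"x":0,"y":0,"z":0,"twist":0},{"x":0,"y":0,"z":0,"twist":0},{"x":0,"y":0,"z":0,"twist":0},{"x":0,"y":0,"z":0,"twist":0},{"x":0,"y":0,"z":0,"twist":0}]' 0
python3 - <<'E'
from h import *
s,T=tool();print(s['eef_pos'],s['contact_force'],s['ft_torque'],s['finger_gap'],s['t'])
E
```

```text
t: 8.7
eef_pos: [591.7, -53.1, 128.9]
tool_rot: [0.707, -0.707, -0.02, 0.022]
contact_force: [0.2, 0.9, -0.4]
finger_gap: 42.6
t: 9.12
eef_pos: [591.4, -53.3, 130.1]
tool_rot: [-0.707, 0.707, 0.02, -0.022]
contact_force: [-4.5, 0.1, 2.0]
finger_gap: 12.6
[591.38783818 -53.26508705 130.07864776] [-4.5268161   0.07360578  2.04575846] [-0.15243005  0.69035303 -0.06882785] 12.584555814377769 9.1167
```

It is gripped (gap 12.6 mm), and Mz at rest is about -0.07. Now I'll turn anticlockwise, which is negative twist since tool y points down, and watch Mz.

```bash
python3 -m jog '[{"x":0,"y":0,"z":0,"twist":-3},{"x":0,"y":0,"z":0,"twist":-3},{"x":0,"y":0,"z":0,"twist":-3},{"x":0,"y":0,"z":0,"twist":0}]'
cat > q.py <<'E'
from h import *
s,T=tool();print(s['eef_pos'].round(1),'F',s['contact_force'].round(1),'M',s['ft_torque'].round(2),'gap',round(s['finger_gap'],1),'ang',round(np.arctan2(T[1,0],T[0,0]),3),'turn',round(np.arctan2(T[1,0],T[0,0])-.059,3))
E
python3 q.py
```

```text
t: 9.45
eef_pos: [591.2, -53.3, 129.9]
tool_rot: [0.703, -0.703, -0.076, 0.078]
contact_force: [-5.3, -1.5, 1.2]
finger_gap: 12.5
[591.2 -53.3 129.9] F [-5.3 -1.5  1.2] M [-0.13  0.74 -0.03] gap 12.5 ang 0.218 turn 0.159
```

```bash
python3 -m jog '[{"x":0,"y":0,"z":0,"twist":-3},{"x":0,"y":0,"z":0,"twist":-3},{"x":0,"y":0,"z":0,"twist":-3},{"x":0,"y":0,"z":0,"twist":-3}]'
python3 q.py;python3 -m jog '[{"x":0,"y":0,"z":0,"twist":-2},{"x":0,"y":0,"z":0,"twist":-2},{"x":0,"y":0,"z":0,"twist":-2},{"x":0,"y":0,"z":0,"twist":-2}]'
python3 q.py
```

```text
t: 9.78
eef_pos: [591.0, -53.3, 129.8]
tool_rot: [0.691, -0.691, -0.149, 0.152]
contact_force: [-4.9, -1.3, 1.2]
finger_gap: 12.6
[591.  -53.3 129.8] F [-4.9 -1.3  1.2] M [-0.18  0.82 -0.22] gap 12.6 ang 0.428 turn 0.369
t: 10.12
eef_pos: [590.8, -53.4, 129.8]
tool_rot: [0.679, -0.679, -0.197, 0.199]
contact_force: [-5.7, -1.6, 0.8]
finger_gap: 12.3
[590.8 -53.4 129.8] F [-5.7 -1.6  0.8] M [-0.2   0.86 -0.21] gap 12.3 ang 0.567 turn 0.508
```

Friction reads as Mz of about -0.21. The stop can't be before 0.85 rad (48.7°), so I'll go to 44° and then creep.

```bash
python3 -m jog '[{"x":0,"y":0,"z":0,"twist":-3},{"x":0,"y":0,"z":0,"twist":-3},{"x":0,"y":0,"z":0,"twist":-3},{"x":0,"y":0,"z":0,"twist":-2},{"x":0,"y":0,"z":0,"twist":-2},{"x":0,"y":0,"z":0,"twist":-1}]'
python3 q.py; python3 -m jog '[{"x":0,"y":0,"z":0,"twist":-1},{"x":0,"y":0,"z":0,"twist":-1},{"x":0,"y":0,"z":0,"twist":-1}]'; python3 q.py
```

```text
t: 10.62
eef_pos: [590.6, -53.6, 129.7]
tool_rot: [0.65, -0.649, -0.278, 0.281]
contact_force: [-6.9, -2.1, 1.9]
finger_gap: 12.9
[590.6 -53.6 129.7] F [-6.9 -2.1  1.9] M [-0.19  0.96 -0.21] gap 12.9 ang 0.811 turn 0.752
t: 10.87
eef_pos: [590.5, -53.6, 129.7]
tool_rot: [0.643, -0.642, -0.294, 0.297]
contact_force: [-6.8, -2.2, 2.1]
finger_gap: 12.3
[590.5 -53.6 129.7] F [-6.8 -2.2  2.1] M [-0.31  0.94 -0.14] gap 12.3 ang 0.863 turn 0.804
```

Before creeping towards the stop I'll find how stiff the wrist is in turn: back off by small amounts and see how quickly Mz unloads from friction.

```bash
python3 -m jog '[{"x":0,"y":0,"z":0,"twist":0},{"x":0,"y":0,"z":0,"twist":0}]'>/dev/null; python3 q.py
python3 -m jog '[{"x":0,"y":0,"z":0,"twist":0.3},{"x":0,"y":0,"z":0,"twist":0}]' >/dev/null; python3 q.py
python3 -m jog '[{"x":0,"y":0,"z":0,"twist":0.3},{"x":0,"y":0,"z":0,"twist":0}]'>/dev/null; python3 q.py
python3 -m jog '[{"x":0,"y":0,"z":0,"twist":0.3},{"x":0,"y":0,"z":0,"twist":0}]'>/dev/null; python3 q.py
python3 -m jog '[{"x":0,"y":0,"z":0,"twist":0.3},{"x":0,"y":0,"z":0,"twist":0}]'>/dev/null; python3 q.py
python3 -c "
from plant import r; s=r.sense(); print(s['t'],s['joints'],s['tau'])"
```

```text
[590.5 -53.6 129.7] F [-6.  -1.4  1. ] M [-0.32  0.92 -0.11] gap 12.8 ang 0.863 turn 0.804
[590.6 -53.6 129.7] F [-6.  -1.9  1.9] M [-0.26  1.02 -0.03] gap 12.5 ang 0.857 turn 0.798
[590.5 -53.6 129.7] F [-6.7 -1.6  1.7] M [-0.23  0.93  0.02] gap 12.0 ang 0.853 turn 0.794
[590.5 -53.6 129.7] F [-5.6 -1.2  2.4] M [-0.24  0.95  0.13] gap 12.7 ang 0.848 turn 0.789
[590.5 -53.6 129.7] F [-6.7 -1.1  1.8] M [-0.22  0.96  0.18] gap 12.3 ang 0.842 turn 0.783
11.7 [-1.09210373e-01  4.28505979e-01  1.66660173e+00 -1.59062998e-03
  1.05086323e+00 -9.50800560e-01] [  1.27219018 -43.99009109 -23.69587004   0.68611912  -1.78903531
   0.17146232]
```

The wrist gives about 0.25 N m per degree, so 0.5° steps are safe. The joint-6 torque (0.171) agrees with Mz (0.18). I'll creep in 0.5° rows with a check after each, and the check halts the chain when the torque rises above friction.

```bash
cat > c.py <<'E'
import sys
from h import *
s,T=tool(); m=s['ft_torque'][2]; t5=s['tau'][5]
print('turn',round(np.arctan2(T[1,0],T[0,0])-.059,3),'Mz',round(m,2),'tau6',round(t5,3),flush=True)
sys.exit(1 if (t5<-0.27 or m<-0.36) else 0)
E
J="python3 -m jog"
python3 -m jog '[{"x":0,"y":0,"z":0,"twist":-0.6},{"x":0,"y":0,"z":0,"twist":-0.6}]' >/dev/null && python3 c.py &&
python3 -m jog '[{"x":0,"y":0,"z":0,"twist":-0.5}]' >/dev/null && python3 c.py &&
python3 -m jog '[{"x":0,"y":0,"z":0,"twist":-0.5}]' >/dev/null && python3 c.py &&
python3 -m jog '[{"x":0,"y":0,"z":0,"twist":-0.5}]' >/dev/null && python3 c.py &&
python3 -m jog '[{"x":0,"y":0,"z":0,"twist":-0.5}]' >/dev/null && python3 c.py
```

```text
turn 0.804 Mz -0.19 tau6 -0.081
turn 0.813 Mz -0.11 tau6 -0.099
turn 0.821 Mz -0.18 tau6 -0.087
turn 0.83 Mz -0.15 tau6 -0.086
turn 0.839 Mz -0.19 tau6 -0.086
```

Joint-6 torque is quiet at -0.087, so I'll use it with the threshold tightened to -0.18.

```bash
sed -i 's/t5<-0.27/t5<-0.18/' c.py
python3 -m jog '[{"x":0,"y":0,"z":0,"twist":-0.6}]' >/dev/null && python3 c.py &&
python3 -m jog '[{"x":0,"y":0,"z":0,"twist":-0.6}]' >/dev/null && python3 c.py &&
python3 -m jog '[{"x":0,"y":0,"z":0,"twist":-0.6}]' >/dev/null && python3 c.py &&
python3 -m jog '[{"x":0,"y":0,"z":0,"twist":-0.6}]' >/dev/null && python3 c.py &&
python3 -m jog '[{"x":0,"y":0,"z":0,"twist":-0.6}]' >/dev/null && python3 c.py &&
python3 -m jog '[{"x":0,"y":0,"z":0,"twist":-0.6}]' >/dev/null && python3 c.py &&
python3 -m jog '[{"x":0,"y":0,"z":0,"twist":-0.6}]' >/dev/null && python3 c.py &&
python3 -m jog '[{"x":0,"y":0,"z":0,"twist":-0.6}]' >/dev/null && python3 c.py &&
python3 -m jog '[{"x":0,"y":0,"z":0,"twist":-0.6}]' >/dev/null && python3 c.py &&
python3 -m jog '[{"x":0,"y":0,"z":0,"twist":-0.6}]' >/dev/null && python3 c.py &&
python3 -m jog '[{"x":0,"y":0,"z":0,"twist":-0.6}]' >/dev/null && python3 c.py &&
python3 -m jog '[{"x":0,"y":0,"z":0,"twist":-0.6}]' >/dev/null && python3 c.py &&
python3 -m jog '[{"x":0,"y":0,"z":0,"twist":-0.6}]' >/dev/null && python3 c.py &&
python3 -m jog '[{"x":0,"y":0,"z":0,"twist":-0.6}]' >/dev/null && python3 c.py
python3 q.py
```

```text
turn 0.849 Mz -0.14 tau6 -0.059
turn 0.86 Mz -0.19 tau6 -0.069
turn 0.87 Mz -0.18 tau6 -0.07
turn 0.881 Mz -0.15 tau6 -0.07
turn 0.891 Mz -0.17 tau6 -0.07
turn 0.902 Mz -0.17 tau6 -0.07
turn 0.912 Mz -0.13 tau6 -0.07
turn 0.923 Mz -0.13 tau6 -0.07
turn 0.933 Mz -0.15 tau6 -0.07
turn 0.944 Mz -0.17 tau6 -0.07
turn 0.954 Mz -0.19 tau6 -0.07
turn 0.964 Mz -0.18 tau6 -0.07
turn 0.975 Mz -0.12 tau6 -0.07
turn 0.985 Mz -0.2 tau6 -0.07
[590.4 -53.8 129.7] F [-6.8 -3.2  2. ] M [-0.36  0.98 -0.2 ] gap 12.4 ang 1.044 turn 0.985
```

```bash

python3 -m jog '[{"x":0,"y":0,"z":0,"twist":-0.6}]' >/dev/null && python3 c.py &&
python3 -m jog '[{"x":0,"y":0,"z":0,"twist":-0.6}]' >/dev/null && python3 c.py &&
python3 -m jog '[{"x":0,"y":0,"z":0,"twist":-0.6}]' >/dev/null && python3 c.py &&
python3 -m jog '[{"x":0,"y":0,"z":0,"twist":-0.6}]' >/dev/null && python3 c.py &&
python3 -m jog '[{"x":0,"y":0,"z":0,"twist":-0.6}]' >/dev/null && python3 c.py &&
python3 -m jog '[{"x":0,"y":0,"z":0,"twist":-0.6}]' >/dev/null && python3 c.py &&
python3 -m jog '[{"x":0,"y":0,"z":0,"twist":-0.6}]' >/dev/null && python3 c.py &&
python3 -m jog '[{"x":0,"y":0,"z":0,"twist":-0.6}]' >/dev/null && python3 c.py &&
python3 -m jog '[{"x":0,"y":0,"z":0,"twist":-0.6}]' >/dev/null && python3 c.py &&
python3 -m jog '[{"x":0,"y":0,"z":0,"twist":-0.6}]' >/dev/null && python3 c.py &&
python3 -m jog '[{"x":0,"y":0,"z":0,"twist":-0.6}]' >/dev/null && python3 c.py &&
python3 -m jog '[{"x":0,"y":0,"z":0,"twist":-0.6}]' >/dev/null && python3 c.py &&
python3 -m jog '[{"x":0,"y":0,"z":0,"twist":-0.6}]' >/dev/null && python3 c.py &&
python3 -m jog '[{"x":0,"y":0,"z":0,"twist":-0.6}]' >/dev/null && python3 c.py &&
python3 -m jog '[{"x":0,"y":0,"z":0,"twist":-0.6}]' >/dev/null && python3 c.py &&
python3 -m jog '[{"x":0,"y":0,"z":0,"twist":-0.6}]' >/dev/null && python3 c.py &&
python3 -m jog '[{"x":0,"y":0,"z":0,"twist":-0.6}]' >/dev/null && python3 c.py &&
python3 -m jog '[{"x":0,"y":0,"z":0,"twist":-0.6}]' >/dev/null && python3 c.py &&
python3 -m jog '[{"x":0,"y":0,"z":0,"twist":-0.6}]' >/dev/null && python3 c.py &&
python3 -m jog '[{"x":0,"y":0,"z":0,"twist":-0.6}]' >/dev/null && python3 c.py
python3 q.py
```

```text
turn 0.996 Mz -0.2 tau6 -0.07
turn 1.006 Mz -0.2 tau6 -0.07
turn 1.017 Mz -0.16 tau6 -0.07
turn 1.027 Mz -0.15 tau6 -0.07
turn 1.038 Mz -0.18 tau6 -0.069
turn 1.048 Mz -0.18 tau6 -0.069
turn 1.059 Mz -0.21 tau6 -0.069
turn 1.069 Mz -0.18 tau6 -0.069
turn 1.08 Mz -0.16 tau6 -0.069
turn 1.09 Mz -0.2 tau6 -0.069
turn 1.101 Mz -0.17 tau6 -0.069
turn 1.111 Mz -0.16 tau6 -0.069
turn 1.122 Mz -0.18 tau6 -0.069
turn 1.132 Mz -0.18 tau6 -0.069
turn 1.143 Mz -0.19 tau6 -0.069
turn 1.153 Mz -0.19 tau6 -0.069
turn 1.164 Mz -0.16 tau6 -0.069
turn 1.174 Mz -0.26 tau6 -0.069
turn 1.184 Mz -0.21 tau6 -0.069
turn 1.195 Mz -0.13 tau6 -0.069
[590.3 -54.  129.6] F [-7.6 -3.5  2.1] M [-0.44  1.09 -0.13] gap 12.6 ang 1.254 turn 1.195
```

```bash

python3 -m jog '[{"x":0,"y":0,"z":0,"twist":-0.6}]' >/dev/null && python3 c.py &&
python3 -m jog '[{"x":0,"y":0,"z":0,"twist":-0.6}]' >/dev/null && python3 c.py &&
python3 -m jog '[{"x":0,"y":0,"z":0,"twist":-0.6}]' >/dev/null && python3 c.py &&
python3 -m jog '[{"x":0,"y":0,"z":0,"twist":-0.6}]' >/dev/null && python3 c.py &&
python3 -m jog '[{"x":0,"y":0,"z":0,"twist":-0.6}]' >/dev/null && python3 c.py &&
python3 -m jog '[{"x":0,"y":0,"z":0,"twist":-0.6}]' >/dev/null && python3 c.py &&
python3 -m jog '[{"x":0,"y":0,"z":0,"twist":-0.6}]' >/dev/null && python3 c.py &&
python3 -m jog '[{"x":0,"y":0,"z":0,"twist":-0.6}]' >/dev/null && python3 c.py &&
python3 -m jog '[{"x":0,"y":0,"z":0,"twist":-0.6}]' >/dev/null && python3 c.py &&
python3 -m jog '[{"x":0,"y":0,"z":0,"twist":-0.6}]' >/dev/null && python3 c.py &&
python3 -m jog '[{"x":0,"y":0,"z":0,"twist":-0.6}]' >/dev/null && python3 c.py &&
python3 -m jog '[{"x":0,"y":0,"z":0,"twist":-0.6}]' >/dev/null && python3 c.py &&
python3 -m jog '[{"x":0,"y":0,"z":0,"twist":-0.6}]' >/dev/null && python3 c.py &&
python3 -m jog '[{"x":0,"y":0,"z":0,"twist":-0.6}]' >/dev/null && python3 c.py &&
python3 -m jog '[{"x":0,"y":0,"z":0,"twist":-0.6}]' >/dev/null && python3 c.py &&
python3 -m jog '[{"x":0,"y":0,"z":0,"twist":-0.6}]' >/dev/null && python3 c.py &&
python3 -m jog '[{"x":0,"y":0,"z":0,"twist":-0.6}]' >/dev/null && python3 c.py &&
python3 -m jog '[{"x":0,"y":0,"z":0,"twist":-0.6}]' >/dev/null && python3 c.py &&
python3 -m jog '[{"x":0,"y":0,"z":0,"twist":-0.6}]' >/dev/null && python3 c.py &&
python3 -m jog '[{"x":0,"y":0,"z":0,"twist":-0.6}]' >/dev/null && python3 c.py
python3 q.py
```

```text
turn 1.205 Mz -0.12 tau6 -0.069
turn 1.216 Mz -0.13 tau6 -0.069
turn 1.226 Mz -0.22 tau6 -0.069
turn 1.237 Mz -0.16 tau6 -0.069
turn 1.247 Mz -0.25 tau6 -0.069
turn 1.258 Mz -0.15 tau6 -0.069
turn 1.268 Mz -0.17 tau6 -0.069
turn 1.279 Mz -0.14 tau6 -0.069
turn 1.289 Mz -0.15 tau6 -0.069
turn 1.3 Mz -0.18 tau6 -0.069
turn 1.31 Mz -0.18 tau6 -0.069
turn 1.321 Mz -0.17 tau6 -0.069
turn 1.331 Mz -0.17 tau6 -0.069
turn 1.342 Mz -0.15 tau6 -0.069
turn 1.352 Mz -0.18 tau6 -0.097
turn 1.362 Mz -0.29 tau6 -0.157
turn 1.373 Mz -0.34 tau6 -0.222
[590.2 -54.2 129.6] F [-7.4 -4.9  1.1] M [-0.58  1.18 -0.34] gap 12.4 ang 1.432 turn 1.373
```

The stop shows clearly: joint-6 torque leaves -0.069 at turn ≈1.35 and reaches -0.22 by 1.373, about 6 N at the tongue against the 14 N limit. I'll back off half a degree, which stays inside the free window. Then I'll slide along box +y, which in tool axes is 0.98 x + 0.196 z, in 1 mm rows with force checks through the 10 mm of play.

```bash
cat > d.py <<'E'
import sys
from h import *
s,T=tool(); f=s['contact_force']; a=.059; fy=f@[-np.sin(a),np.cos(a),0]
p=s['eef_pos'][:2]-[590.2,-54.2]
print('along',round(p@[-np.sin(a),np.cos(a)],1),'across',round(p@[np.cos(a),np.sin(a)],1),'Fy',round(fy,1),'Fx',round(f@[np.cos(a),np.sin(a),0],1),'Mz',round(s['ft_torque'][2],2),'tau6',round(s['tau'][5],3),flush=True)
sys.exit(1 if fy<-14 else 0)
E
python3 -m jog '[{"x":0,"y":0,"z":0,"twist":0.4},{"x":0,"y":0,"z":0,"twist":0}]' >/dev/null && python3 d.py &&
python3 -m jog '[{"x":0.00098,"y":0,"z":0.0002,"twist":0}]' >/dev/null && python3 d.py &&
python3 -m jog '[{"x":0.00098,"y":0,"z":0.0002,"twist":0}]' >/dev/null && python3 d.py &&
python3 -m jog '[{"x":0.00098,"y":0,"z":0.0002,"twist":0}]' >/dev/null && python3 d.py &&
python3 -m jog '[{"x":0.00098,"y":0,"z":0.0002,"twist":0}]' >/dev/null && python3 d.py &&
python3 -m jog '[{"x":0.00098,"y":0,"z":0.0002,"twist":0}]' >/dev/null && python3 d.py &&
python3 -m jog '[{"x":0.00098,"y":0,"z":0.0002,"twist":0}]' >/dev/null && python3 d.py &&
python3 -m jog '[{"x":0.00098,"y":0,"z":0.0002,"twist":0}]' >/dev/null && python3 d.py &&
python3 -m jog '[{"x":0.00098,"y":0,"z":0.0002,"twist":0}]' >/dev/null && python3 d.py &&
python3 -m jog '[{"x":0.00098,"y":0,"z":0.0002,"twist":0}]' >/dev/null && python3 d.py &&
python3 -m jog '[{"x":0.00098,"y":0,"z":0.0002,"twist":0}]' >/dev/null && python3 d.py &&
python3 -m jog '[{"x":0.00098,"y":0,"z":0.0002,"twist":0}]' >/dev/null && python3 d.py &&
python3 -m jog '[{"x":0.00098,"y":0,"z":0.0002,"twist":0}]' >/dev/null && python3 d.py &&
python3 -m jog '[{"x":0.00098,"y":0,"z":0.0002,"twist":0}]' >/dev/null && python3 d.py &&
python3 -m jog '[{"x":0.00098,"y":0,"z":0.0002,"twist":0}]' >/dev/null && python3 d.py
```

```text
along -0.0 across -0.0 Fy -3.2 Fx -7.1 Mz -0.16 tau6 -0.134
along 0.2 across 0.0 Fy -7.6 Fx -7.2 Mz -0.22 tau6 -0.226
along 0.6 across 0.0 Fy -8.4 Fx -6.0 Mz -0.18 tau6 -0.239
along 1.2 across 0.0 Fy -9.7 Fx -7.1 Mz -0.23 tau6 -0.259
along 2.1 across 0.0 Fy -7.1 Fx -5.7 Mz -0.26 tau6 -0.257
along 3.4 across 0.0 Fy -7.3 Fx -6.5 Mz -0.26 tau6 -0.255
along 4.5 across 0.0 Fy -7.5 Fx -5.8 Mz -0.29 tau6 -0.255
along 5.5 across 0.0 Fy -8.3 Fx -6.0 Mz -0.24 tau6 -0.256
along 6.5 across 0.0 Fy -6.5 Fx -5.6 Mz -0.31 tau6 -0.246
along 8.0 across 0.1 Fy -4.9 Fx -7.2 Mz -0.14 tau6 -0.115
along 9.6 across 0.1 Fy -4.1 Fx -7.4 Mz -0.14 tau6 -0.128
along 10.7 across 0.1 Fy -3.5 Fx -6.7 Mz -0.13 tau6 -0.134
along 11.7 across 0.1 Fy -4.3 Fx -6.3 Mz -0.11 tau6 -0.136
along 12.7 across 0.1 Fy -3.9 Fx -7.2 Mz -0.09 tau6 -0.137
along 13.7 across 0.1 Fy -4.2 Fx -7.2 Mz -0.11 tau6 -0.137
```

It slid past the 10 mm play at about 4 N, so it is unlatched. I'll go most of the way, then creep to the end stop.

```bash

python3 -m jog '[{"x":0.0039,"y":0,"z":0.0008,"twist":0},{"x":0.0059,"y":0,"z":0.0012,"twist":0},{"x":0.0059,"y":0,"z":0.0012,"twist":0},{"x":0.0059,"y":0,"z":0.0012,"twist":0},{"x":0.0039,"y":0,"z":0.0008,"twist":0}]' >/dev/null && python3 d.py &&
python3 -m jog '[{"x":0.0059,"y":0,"z":0.0012,"twist":0},{"x":0.0059,"y":0,"z":0.0012,"twist":0},{"x":0.0059,"y":0,"z":0.0012,"twist":0},{"x":0.0059,"y":0,"z":0.0012,"twist":0},{"x":0.0039,"y":0,"z":0.0008,"twist":0}]' >/dev/null && python3 d.py &&
python3 -m jog '[{"x":0.0059,"y":0,"z":0.0012,"twist":0},{"x":0.0059,"y":0,"z":0.0012,"twist":0},{"x":0.0059,"y":0,"z":0.0012,"twist":0},{"x":0.0039,"y":0,"z":0.0008,"twist":0},{"x":0.0039,"y":0,"z":0.0008,"twist":0}]' >/dev/null && python3 d.py; python3 q.py
```

```text
along 40.1 across 0.3 Fy -4.7 Fx -7.8 Mz -0.11 tau6 -0.169
along 68.2 across 0.5 Fy -4.7 Fx -6.3 Mz -0.12 tau6 -0.17
along 94.1 across 0.7 Fy -4.1 Fx -6.3 Mz -0.18 tau6 -0.19
[585.3  39.7 129.7] F [-6.  -4.4  1.9] M [-0.73  0.87 -0.18] gap 12.5 ang 1.425 turn 1.366
```

```bash

python3 -m jog '[{"x":0.003,"y":0,"z":0.0006,"twist":0},{"x":0.003,"y":0,"z":0.0006,"twist":0}]' >/dev/null && python3 d.py &&
python3 -m jog '[{"x":0.002,"y":0,"z":0.0004,"twist":0},{"x":0.0015,"y":0,"z":0.0003,"twist":0}]' >/dev/null && python3 d.py &&
python3 -m jog '[{"x":0.0012,"y":0,"z":0.0002,"twist":0}]' >/dev/null && python3 d.py &&
python3 -m jog '[{"x":0.0012,"y":0,"z":0.0002,"twist":0}]' >/dev/null && python3 d.py &&
python3 -m jog '[{"x":0.0012,"y":0,"z":0.0002,"twist":0}]' >/dev/null && python3 d.py &&
python3 -m jog '[{"x":0.0012,"y":0,"z":0.0002,"twist":0}]' >/dev/null && python3 d.py &&
python3 -m jog '[{"x":0.0012,"y":0,"z":0.0002,"twist":0}]' >/dev/null && python3 d.py &&
python3 -m jog '[{"x":0.0012,"y":0,"z":0.0002,"twist":0}]' >/dev/null && python3 d.py &&
python3 -m jog '[{"x":0.0012,"y":0,"z":0.0002,"twist":0}]' >/dev/null && python3 d.py
```

```text
along 100.1 across 0.7 Fy -3.6 Fx -7.5 Mz -0.12 tau6 -0.173
along 103.8 across 0.8 Fy -5.3 Fx -6.4 Mz -0.09 tau6 -0.142
along 104.9 across 0.8 Fy -4.2 Fx -6.8 Mz -0.13 tau6 -0.138
along 106.1 across 0.7 Fy -3.7 Fx -6.1 Mz -0.06 tau6 -0.14
along 107.3 across 0.8 Fy -3.8 Fx -6.9 Mz -0.12 tau6 -0.139
along 108.5 across 0.8 Fy -3.6 Fx -6.2 Mz -0.09 tau6 -0.139
along 109.7 across 0.8 Fy -4.0 Fx -6.9 Mz -0.07 tau6 -0.139
along 110.1 across 0.8 Fy -10.4 Fx -6.3 Mz -0.22 tau6 -0.159
along 110.2 across 0.8 Fy -12.9 Fx -7.0 Mz -0.11 tau6 -0.167
```

It reached the end stop at 110 mm: Fy rises from -4 to -13 N and the motion halts. I'll relieve the push, release, and lift.

```bash

python3 -m jog '[{"x":-0.0015,"y":0,"z":-0.0003,"twist":0},{"x":0,"y":0,"z":0,"twist":0}]' >/dev/null; python3 d.py
python3 -m jog '[{"x":0,"y":0,"z":0,"twist":0},{"x":0,"y":0,"z":0,"twist":0},{"x":0,"y":0,"z":0,"twist":0},{"x":0,"y":0,"z":0,"twist":0}]' 40; python3 d.py
python3 -m jog '[{"x":0,"y":-0.008,"z":0,"twist":0},{"x":0,"y":-0.015,"z":0,"twist":0},{"x":0,"y":-0.025,"z":0,"twist":0},{"x":0,"y":-0.03,"z":0,"twist":0},{"x":0,"y":-0.03,"z":0,"twist":0},{"x":0,"y":-0.02,"z":0,"twist":0},{"x":0,"y":0,"z":0,"twist":0},{"x":0,"y":0,"z":0,"twist":0}]'
python3 - <<'E'
from h import *
print(r.sense()['t'])
np.save('w10.npy',vision.camera_params('wrist'),allow_pickle=True)
cv2.imwrite('pics/w10.png',vision.camera('wrist')); cv2.imwrite('pics/sc10.png',vision.camera('scene')); im=vision.camera('side');cv2.imwrite('pics/s10.png',im)
crop(im,240,110,150,120,5,'pics/s10z.png')
E
```

```text
along 110.0 across 0.8 Fy -5.5 Fx -7.1 Mz -0.18 tau6 -0.13
t: 20.45
eef_pos: [587.6, 57.7, 130.4]
tool_rot: [-0.535, 0.535, 0.463, -0.462]
contact_force: [0.1, 0.0, 0.1]
finger_gap: 34.3
along 111.9 across 4.0 Fy 0.0 Fx 0.1 Mz -0.09 tau6 -0.0
t: 21.12
eef_pos: [587.5, 57.7, 259.9]
tool_rot: [-0.534, 0.536, 0.463, -0.461]
contact_force: [0.4, 0.8, -0.0]
finger_gap: 33.7
21.1167
```

View pics/w10.png

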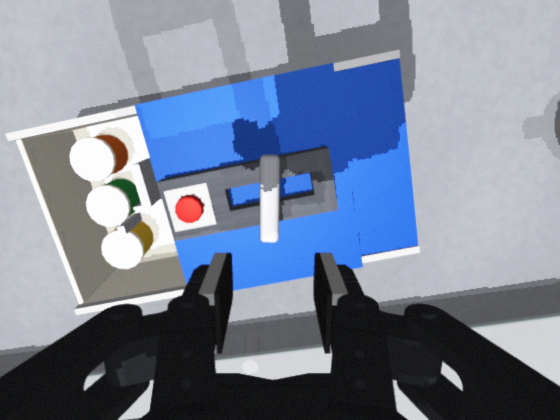

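View pics/s10z.png

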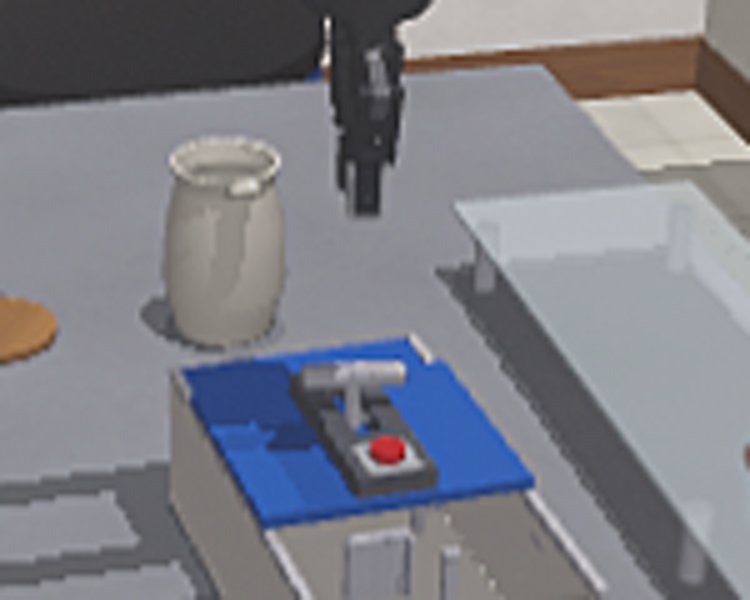

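View pics/sc10.png

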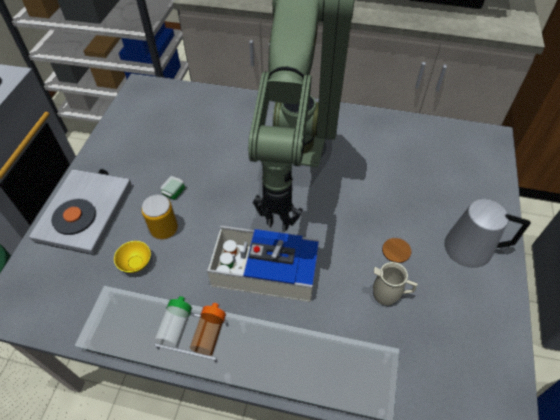

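The pictures show the three tubs exposed, the handle standing up across the case, the gripper clear above, and the other objects where they were. One numeric check of the button's shift, then I'll hand in.

```bash
python3 - <<'E'
from h import *
P=np.load('w10.npy',allow_pickle=True).item()
b=red(cv2.imread('pics/w10.png'),(160,180,60,50)); p=atz('wrist',b[:2],130.5,P); print(b,p,np.linalg.norm(p[:2]-[594.8,-116.6]))
a0=cv2.imread('pics/scene0.png').astype(int);a1=cv2.imread('pics/sc10.png').astype(int)
for n,(x,y,w,h) in dict(jug=(368,258,52,50),coaster=(378,235,38,28),bowl=(108,240,48,36),tin=(138,190,42,50),case=(158,174,30,28)).items(): print(n,np.abs(a0-a1)[y:y+h,x:x+w].mean().round(1))
s=r.sense(); print(s['t'],s['contact_force'],s['qvel'].round(3)); r.finish_job()
E
```

```text
(np.float64(188.60632688927944), np.float64(208.91212653778558), 569) [588.13636172  -5.91644438 130.5       ] 110.88396439092061
jug 2.5
coaster 2.5
bowl 2.6
tin 2.6
case 2.5
21.2667 [-0.09769237  0.63611284  0.27886497] [ 0.     0.007  0.005 -0.001 -0.001  0.001]
the job is handed in; nothing more can be done
```

The feeding box is open and I handed the job in at 21.3 s of the 69 s allowed. The hand-in gave no verdict.

- **Button:** I pressed it gently until the T-handle popped up. The highest reading was about 10 N, a little more than the 7–8 N you gave for the release point. There was up to about 3.6 N sideways as well, still well under 20 N.
- **Handle:** I pinched it and turned it anticlockwise in small steps until I felt the stop at about 1.35 rad. The peak was roughly 6 N at the tongue before I eased back slightly.
- **Cover:** I slid it to its end stop, let go and lifted clear. Resistance peaked at about 10 N in the first few millimetres, with the tongue still rubbing the stop, then held steady at about 4 N.

**Last checks:**
- The arm measured 110 mm of cover travel, and the wrist camera put the button's shift at 110.9 mm.
- The handle stands up and the tubs are exposed.
- The jug, pacifier case, coaster, bowl and tin look the same in the before and after pictures.
- The gripper is about 110 mm above the handle, with no contact force beyond sensor noise.

None of the last checks failed. The first picture measurements disagreed with each other by several millimetres. I relied on the wrist camera and touch instead, which agreed to within about 2 mm.

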